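# Ready the pair of thin weight plates at the shelf edge

## Robot

A 7-joint arm with a two-finger parallel gripper is mounted at the origin on the work surface. World frame = base frame: x ahead of the robot, y to its left, z up, the work surface at z = 0. Lengths are in mm, angles in rad, forces in N, time in s.
With the tool pointing down it reaches from about 425 to 825 mm from the base axis. Payload 3.6 kg.
Tool frame: the origin (TCP) lies midway between the tips of the shut fingers; the grasp point (between the pads) lies 19 mm behind it; z points along the fingers, y is the direction in which the jaws open and shut (so a half turn about z gives the same grasp; the last joint's range is limited). The gripper opens to 85 mm and grips with 20 to 120 N. Pads are 22 mm wide; open, the fingers measure 114 mm over their backs; the gripper's body (76 mm by 85 mm) begins 54 mm behind the grasp point. The pads swing forward as they close: fully open they stand 13 mm farther back than shut.
Start: joints at [1.218, 0.615, -0.013, 1.423, 0.008, 1.103, -0.04], TCP at [208.054, -615.773, 231.297] pointing down, gripper open.
Joint ranges: [-3.12, 3.12], [-0.3, 2.06], [-1.34, 1.32], [0.26, 2.42], [-1.36, 4.5], [0.01, 1.98], [-2.84, 2.84]. Speed limits (rad/s): [2.79, 2.79, 3.14, 3.14, 3.14, 3.14, 3.14].

## Interface

Orientations are given as [roll, pitch, yaw] about the fixed x, y, z axes, in that order (R = Rz(yaw) Ry(pitch) Rx(roll)).
In Python, from plant import ctrl gives the robot as it stands. The module is installed in compiled form; this text tells all that it offers.
- The arm moves only by the tool apply_moves, never from a script. Its argument "commands" is a list of rows, each an object with "fingers": the finger opening in m, from 0 to 0.0854; "offset": the shift along the tool's x, y, z in m, a list of three; "rotation": the turn, a rotation vector about the tool's x, y, z in degrees, a list of three. In form: [{"fingers": fingers, "offset": [x, y, z], "rotation": [wx, wy, wz]}, ...]. A call has 1 to 10 rows; each row is the pose to reach, as a shift and turn from the pose commanded when the call began, along the tool's axes at that moment; what a row does not reach only later rows make up. A row lasts 1/12 s, in which the tool goes at most 41.7 mm and 7.16 degrees, less where a joint would pass 70% of its speed; a pose out of reach is approached as far as the arm can. A call with a gripper value outside its range is refused whole. The fingers move at their own pace and stop on an object; the grip force is fixed at half the most. Time passes only in rows, so rows that repeat a pose let the fingers close. It gives the time, the measured TCP pose, the force and the opening at its end, in the units of the state.
- ctrl.sense(): the state, without advancing time (a new reading comes with each control period).
- ctrl.camera(name): name is "scene" or "top" or "wrist"; returns a dict with "pixels" (420x560x3 uint8, red, green, blue), "z_map" (420x560 float32, mm along the optical axis (not along the pixel's ray), 0 where there is no reading), "intrinsics" (3x3 intrinsics, pixels), "D" ([k1, k2, p1, p2, k3] as OpenCV has them; the pictures are not rectified), "view" (4x4, takes a point from world to camera coordinates). Camera axes: x right, y up, looking along -z (the intrinsics and any distortion apply to the point x, -y, -z); pixel columns grow to the right and rows downward; lengths in mm; the calibration is good to about 2 mm. A picture is of the moment at which its call begins.
- ctrl.close_job(): hands the job in, once; it reports no verdict.
The state is a dict: "time": time; "qpos": joint angles; "joint_vel": joint speeds; "effort": joint torques, N m; "tcp_pos": TCP position; "tool_rot": TCP orientation; "force": force on the tool from outside, world axes, zero at the start; "ft_torque": the same for the moment, N m; "opening": finger opening in mm.
Only numpy, scipy, OpenCV 4.12 (cv2) and the standard library are available. Lean on these libraries where they do the work, as an engineer would, in place of code of your own. Each camera call takes 0.05 s, during which the arm holds its last target. There are 200 camera calls.

## Task

Slide the two thin steel weight plates forward along the shelf with the fingertips until about 40 mm of each sticks out over the shelf's front edge (the edge nearest the robot), with the front of its hole just coming up to the edge, so that a lifter can get a hand under it. Only push or draw them: keep them flat on the shelf, never lift or tip them, and leave everything else on the shelf where it is.

Things in the scene. Friction and masses are not known exactly. Their poses are not given: they have to be found in the camera images.
- shelf: Low dark powder-coated steel shelf fixed on the bench, yaw within 0.1 rad: flat deck 400 mm deep, 1000 mm wide, 25 mm thick, top 120 mm above the bench, on corner posts. Only the rear edge has an upstand (30 mm). Origin on the bench below the middle of the front edge; +x runs back over the deck (away from the robot), +y along the front edge to the robot's left, z up.
- shelf_edge (a point): Middle of the shelf's front top edge, 120 mm above the bench, same axes as the shelf: the front edge is the line x = 0, reaching 500 mm to either side in y; the deck surface is z = 0. A thin plate whose origin is at x = 0.026 in this frame overhangs by 40 mm.
- thin_plate_a: One of two identical bare-steel weight plates lying flat on the deck: a disc 132 mm in diameter, 8 mm thick, with a plain 50 mm through hole in the middle; 0.58 to 0.88 kg, slides with friction. Origin at the centre of its underside, z up. At the start its front rim is 18 to 52 mm behind the front edge. It stays put as long as its centre is over the deck.
- thin_plate_b: The other thin steel plate, identical to thin_plate_a (132 mm diameter, 8 mm thick, 50 mm hole). Origin at the centre of its underside, z up.
- grip_trainer: Chrome hand grip trainer lying flat beside the thin plates, in one row with them: about 150 mm long, 115 mm wide, 23 mm high. Origin at the middle of its underside; coil spring towards its +x, the two handles spreading towards -x. Leave it.
- collar_a: Red plastic spinlock collar lying flat in a gap of the row: 54 mm across its lobes, 34 mm high. Origin at the centre of its underside. Leave it.
- collar_b: The other red spinlock collar, in the other gap of the row, 54 mm across, 34 mm high. Origin at the centre of its underside. Leave it.
- dumbbell_a: Black hex dumbbell lying at the rear of the deck, its handle (own x axis) about along the shelf's width: 196 mm long, heads 86 mm high, 99 mm wide. Origin under its middle, on the deck. Leave it.
- dumbbell_b: The other black hex dumbbell at the rear, 196 mm long, 86 mm high, 99 mm wide. Origin under its middle, on the deck. Leave it.
- thick_plate: Thick black rubber weight plate lying flat at the rear of the deck: 170 mm in diameter, 22 mm thick, hole 50 mm. Origin at the centre of its underside. Not one of the thin plates: leave it.
- massage_ball_center (a point): Centre of the dark massage ball, 63 mm in diameter, resting in the hole of the thick rubber plate, its top about 73 mm above the deck. Leave it.
- shaker: Closed white shaker bottle standing at the rear of the deck: 98 mm in diameter, 201 mm high. Origin at the centre of its underside. Leave it.

How it is judged:
By the outcome, as a careful person would: the job done as asked, in the order asked, and still so for the second after the job is handed in, with the robot touching nothing.
It also fails if it takes over 51 s, if anything falls off the work surface, if the arm or the gripper's body presses on something with over 40 N, if the wrist force passes 120 N, or if a joint passes its speed limit or range.

## Working session

There is one attempt and no reset: what is moved stays moved. The work goes in short steps, Python scripts to look and compute and a tool call to move; the robot and the scene stay as the last step left them, time stands still between calls to the robot, and variables do not carry over. Pictures are saved under pics/ and viewed, about 8 in all and at most 12, crops included, and the job is handed in when it is done.

Besides the shell and the picture viewer there is one more tool, called after ">>>" as name(argument=value, ...) on one line, values as JSON. apply_moves: Moves the arm, as the interface text tells. Its arguments: {"type":"object","properties":{"commands":{"type":"array"}},"required":["commands"]}

```bash
ls; mkdir -p pics; python3 - <<'E'
from plant import ctrl
import cv2,pickle
s=ctrl.sense(); print(s)
d={}
for n in ("scene","top"):
    c=ctrl.camera(n); d[n]=c
    cv2.imwrite(f"pics/{n}0.png",c["pixels"][:,:,::-1])
    print(n,c["intrinsics"],c["D"],c["view"])
pickle.dump(d,open("c0.pkl","wb"))
import numpy as np
cv2.imwrite("pics/both0.png",cv2.resize(np.hstack([d["scene"]["pixels"],d["top"]["pixels"]])[:,:,::-1],(800,300)))
E
```

```text
pics
{'time': 0.0, 'qpos': array([ 1.21851006,  0.61592634, -0.01260275,  1.42494147,  0.00807115,
        1.10340038, -0.04041456]), 'joint_vel': array([-1.76292777e-03, -2.18979063e-04,  8.36181023e-04,  6.45482426e-04,
       -2.43776419e-03,  3.90811520e-04,  1.42312488e-05]), 'effort': array([ 5.84470927e-04, -4.69213343e+01,  2.59194598e-01, -1.71031541e+01,
        9.96561226e-03,  9.70238034e-03,  7.34822390e-07]), 'tcp_pos': array([ 207.79224761, -615.06294993,  230.11945873]), 'tool_rot': array([-3.13896675e+00,  2.13344026e-05,  3.25814414e-01]), 'force': array([-0.57906004,  0.35657509, -0.20982749]), 'ft_torque': array([-0.00066381, -0.02180631, -0.02789479]), 'opening': 85.3216782480578}
scene [[455.74952206   0.         280.65189936]
 [  0.         455.74952206 207.81832701]
 [  0.           0.           1.        ]] [-0.15670055  0.          0.          0.          0.        ] [[-6.54956017e-01  7.55462590e-01  1.75752829e-02  3.61244082e+02]
 [-3.83738740e-01 -3.52542225e-01  8.53497838e-01  1.30555037e+02]
 [ 6.50981716e-01  5.52259227e-01  5.20799914e-01 -1.51503409e+03]
 [ 0.00000000e+00  0.00000000e+00  0.00000000e+00  1.00000000e+00]]
top [[508.41961528   0.         278.09856897]
 [  0.         508.41961528 205.6763913 ]
 [  0.           0.           1.        ]] [0.02689823 0.         0.         0.         0.        ] [[ 8.06621201e-03 -9.99675590e-01  2.41588706e-02  8.76252137e+00]
 [ 9.98916247e-01  9.16288531e-03  4.56330334e-02 -5.74757353e+02]
 [-4.58395945e-02  2.37646026e-02  9.98666098e-01 -1.15100367e+03]
 [ 0.00000000e+00  0.00000000e+00  0.00000000e+00  1.00000000e+00]]
```

View pics/top0.png

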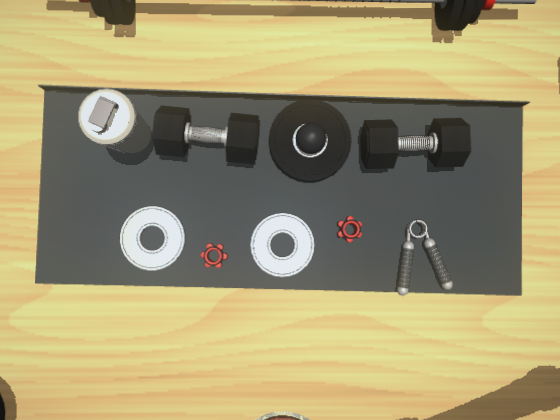

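View pics/scene0.png

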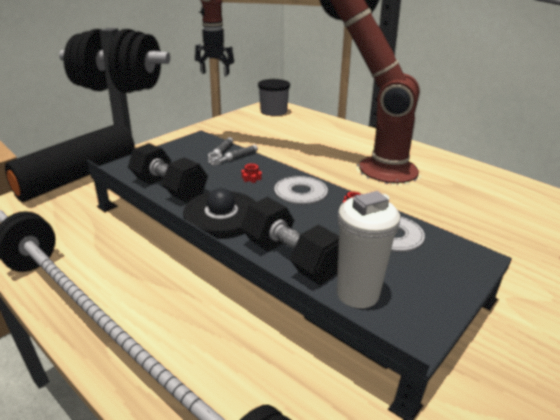

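Top view: plates with holes at px (152,238) and (282,244), collars at (214,256) and (349,229), grip trainer at (420,260), and the front edge running from (36,283) to (521,294). The scene view agrees. I'll draw each plate by its hole, so next I'll measure.

```bash
cat > h.py <<'E'
import numpy as np,cv2
def rays(c,px):
    n=cv2.undistortPoints(np.array(px,float).reshape(-1,1,2),c["intrinsics"],np.array(c["D"],float)).reshape(-1,2)
    V=np.array(c["view"]);R=V[:3,:3]
    return -R.T@V[:3,3], np.c_[n[:,0],-n[:,1],-np.ones(len(n))]@R
def onplane(c,px,z):
    o,d=rays(c,px); return o+d*((z-o[2])/d[:,2])[:,None]
def depthpts(c,px):
    o,d=rays(c,px); p=np.array(px).astype(int)
    return o+d*c["z_map"][p[:,1],p[:,0]][:,None]
def plates(c):
    g=c["pixels"].astype(int); m=((g.min(2)>120)&(g.max(2)-g.min(2)<40)).astype(np.uint8)
    m[:, :]*=1; m[:195]=0; m[297:]=0
    m=cv2.morphologyEx(m,cv2.MORPH_CLOSE,np.ones((5,5)))
    out=[]
    for k in cv2.findContours(m,cv2.RETR_EXTERNAL,cv2.CHAIN_APPROX_NONE)[0]:
        if cv2.contourArea(k)<1500: continue
        w=onplane(c,k.reshape(-1,2),128)
        (x,y),r=cv2.minEnclosingCircle(w[:,:2].astype(np.float32)); 
        A=np.c_[2*w[:,:2],np.ones(len(w))]; s=np.linalg.lstsq(A,(w[:,:2]**2).sum(1),rcond=None)[0]
        out.append((s[0],s[1],np.sqrt(s[2]+s[0]**2+s[1]**2)))
    return sorted(out,key=lambda t:-t[1])
def edge(c,z=120):
    g=c["pixels"].astype(int); sat=g.max(2)-g.min(2); P=[]
    for u in list(range(60,380,6))+list(range(470,505,6)):
        col=(g[268:310,u].max(1))
        d=np.diff(col); P.append((u,268+np.argmax(d)+.5))
    w=onplane(c,P,z)
    k=np.polyfit(w[:,1],w[:,0],1); r=w[:,0]-np.polyval(k,w[:,1]); i=abs(r)<4
    k=np.polyfit(w[i,1],w[i,0],1); return k,i.mean(),np.std(w[i,0]-np.polyval(k,w[i,1]))
E
python3 - <<'E'
import pickle; from h import *
d=pickle.load(open("c0.pkl","rb")); c=d["top"]
pl=plates(c); k,f,s=edge(c); print("edge x=%.4f y+%.1f"%tuple(k),f,s)
for x,y,r in pl:
    print("plate",x,y,r,"edge dist",(x-np.polyval(k,y))/np.hypot(1,k[0]))
print("deck z",depthpts(c,[(100,180),(210,180),(350,200),(220,225),(480,270)]).round(1))
print("plate z",depthpts(c,[(130,238),(175,238),(260,244),(305,244)]).round(1))
print("collars",onplane(c,[(214,256),(349,229)],154).round(0))
E
```

```text
edge x=0.0193 y+398.4 1.0 0.6192422301931279
plate 501.28388866626693 273.65282685878765 65.05997790311685 edge dist 97.62008726155763
plate 489.4753862738655 7.825265079041856 65.07034290690646 edge dist 90.9494493220368
deck z [[ 619.1  382.9  121.9]
 [ 621.7  158.   120.6]
 [ 583.2 -134.1  117. ]
 [ 528.6  136.   121.4]
 [ 439.7 -405.   118.3]]
plate z [[500.7 317.9 127.7]
 [501.3 226.8 128. ]
 [490.3  53.  128.5]
 [491.  -39.4 129.7]]
collars [[ 467.  144.  154.]
 [ 522. -126.  154.]]
```

>>> apply_moves(commands=[{"fingers": 0.06,"offset": [0.547,-0.471,0],"rotation": [0,0,19.8]},{"fingers": 0.06,"offset": [0.547,-0.471,0],"rotation": [0,0,19.8]},{"fingers": 0.06,"offset": [0.547,-0.471,0],"rotation": [0,0,19.8]},{"fingers": 0.06,"offset": [0.547,-0.471,0],"rotation": [0,0,19.8]},{"fingers": 0.06,"offset": [0.547,-0.471,0],"rotation": [0,0,19.8]},{"fingers": 0.06,"offset": [0.547,-0.471,0],"rotation": [0,0,19.8]},{"fingers": 0.06,"offset": [0.547,-0.471,0],"rotation": [0,0,19.8]},{"fingers": 0.06,"offset": [0.547,-0.471,0],"rotation": [0,0,19.8]},{"fingers": 0.06,"offset": [0.547,-0.471,0],"rotation": [0,0,19.8]},{"fingers": 0.06,"offset": [0.547,-0.471,0],"rotation": [0,0,19.8]}])

```text
time: 0.93
tcp_pos: [420.6, -255.1, 231.2]
tool_rot: [-3.141, 0.0, -0.02]
force: [1.1, 0.3, -0.6]
opening: 60.2
```

```bash
cat > go.py <<'E'
import sys
from plant import ctrl; import numpy as np
from scipy.spatial.transform import Rotation as R
s=ctrl.sense(); t=np.array(sys.argv[1:4],float); r=R.from_euler('xyz',s["tool_rot"])
g=R.from_euler('xyz',[np.pi,0,float(sys.argv[4]) if len(sys.argv)>4 else -.019])
print("t",s["time"],"pos",s["tcp_pos"].round(1),"rot",s["tool_rot"].round(3),"F",s["force"].round(1),"open",s["opening"])
print("offset m",(r.inv().apply(t-s["tcp_pos"])/1000).round(4),"rot",np.degrees((r.inv()*g).as_rotvec()).round(2))
E
python3 go.py 575 6 230
```

```text
t 0.9333 pos [ 420.6 -255.1  231.2] rot [-3.141  0.    -0.02 ] F [ 1.1  0.3 -0.6] open 60.21246754671264
offset m [ 0.1492 -0.2641  0.0012] rot [-0.02  0.02 -0.05]
```

>>> apply_moves(commands=[{"fingers": 0.06,"offset": [0.149,-0.264,0],"rotation": [0,0,0]},{"fingers": 0.06,"offset": [0.149,-0.264,0],"rotation": [0,0,0]},{"fingers": 0.06,"offset": [0.149,-0.264,0],"rotation": [0,0,0]},{"fingers": 0.06,"offset": [0.149,-0.264,0],"rotation": [0,0,0]},{"fingers": 0.06,"offset": [0.149,-0.264,0],"rotation": [0,0,0]},{"fingers": 0.06,"offset": [0.149,-0.264,0],"rotation": [0,0,0]},{"fingers": 0.06,"offset": [0.149,-0.264,0],"rotation": [0,0,0]},{"fingers": 0.06,"offset": [0.149,-0.264,0.02],"rotation": [0,0,0]},{"fingers": 0.06,"offset": [0.149,-0.264,0.05],"rotation": [0,0,0]},{"fingers": 0.06,"offset": [0.149,-0.264,0.08],"rotation": [0,0,0]}])

```text
time: 1.77
tcp_pos: [575.3, 6.1, 150.7]
tool_rot: [-3.141, -0.002, -0.016]
force: [0.7, -0.3, -0.4]
opening: 60.4
```

```bash
python3 go.py 575 6 130; python3 - <<'E'
from plant import ctrl; import cv2,numpy as np
a=ctrl.camera("wrist");b=ctrl.camera("top")
cv2.imwrite("pics/w1.png",cv2.resize(np.hstack([a["pixels"],b["pixels"][80:,:]if 0 else b["pixels"]])[:,:,::-1],(800,300)))
E
```

```text
t 1.7667 pos [575.3   6.1 150.7] rot [-3.141e+00 -2.000e-03 -1.600e-02] F [ 0.7 -0.3 -0.4] open 60.38002060945449
offset m [-0.0003  0.0001  0.0207] rot [-0.05 -0.12  0.17]
```

View pics/w1.png

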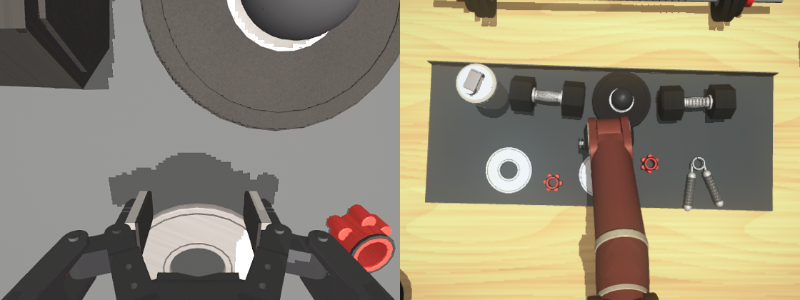

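Wrist view: fingers at (130,220) and (255,220) straddle plate B's rear rim at (200,205). The thick plate and the red collar are clear of them. I'll descend slowly to touch the deck.

>>> apply_moves(commands=[{"fingers": 0.06,"offset": [0,0,0.015],"rotation": [0,0,0]},{"fingers": 0.06,"offset": [0,0,0.022],"rotation": [0,0,0]},{"fingers": 0.06,"offset": [0,0,0.025],"rotation": [0,0,0]},{"fingers": 0.06,"offset": [0,0,0.027],"rotation": [0,0,0]},{"fingers": 0.06,"offset": [0,0,0.028],"rotation": [0,0,0]},{"fingers": 0.06,"offset": [0,0,0.028],"rotation": [0,0,0]}])

```text
time: 2.37
tcp_pos: [574.8, 3.8, 124.1]
tool_rot: [-3.141, -0.001, -0.02]
force: [-0.3, -1.5, -0.5]
opening: 60.5
```

>>> apply_moves(commands=[{"fingers": 0.06,"offset": [0,0,0.001],"rotation": [0,0,0]},{"fingers": 0.06,"offset": [0,0,0.002],"rotation": [0,0,0]},{"fingers": 0.06,"offset": [0,0,0.003],"rotation": [0,0,0]},{"fingers": 0.06,"offset": [0,0,0.004],"rotation": [0,0,0]},{"fingers": 0.06,"offset": [0,0,0.004],"rotation": [0,0,0]}])

```text
time: 2.78
tcp_pos: [574.2, 3.9, 119.2]
tool_rot: [-3.142, 0.0, -0.02]
force: [-0.2, 0.2, -0.4]
opening: 60.0
```

```bash
python3 go.py 575 6 118
```

```text
t 2.7833 pos [574.2   3.9 119.2] rot [-3.142  0.    -0.02 ] F [-0.2  0.2 -0.4] open 60.026115230570106
offset m [ 0.0008 -0.0021  0.0012] rot [-0.    0.02 -0.04]
```

>>> apply_moves(commands=[{"fingers": 0.06,"offset": [0,-0.002,0.001],"rotation": [0,0,0]},{"fingers": 0.06,"offset": [0,-0.002,0.002],"rotation": [0,0,0]},{"fingers": 0.06,"offset": [0,-0.002,0.003],"rotation": [0,0,0]},{"fingers": 0.06,"offset": [0,-0.002,0.003],"rotation": [0,0,0]}])

```text
time: 3.12
tcp_pos: [574.2, 6.0, 116.1]
tool_rot: [-3.142, 0.001, -0.02]
force: [0.4, -1.1, -0.4]
opening: 60.4
```

```bash
python3 go.py 575 6 118; python3 - <<'E'
from plant import ctrl; import cv2,numpy as np
from h import *
a=ctrl.camera("wrist")
cv2.imwrite("pics/w2.png",a["pixels"][:,:,::-1])
E
```

```text
t 3.1167 pos [574.2   6.  116.1] rot [-3.142e+00  1.000e-03 -2.000e-02] F [ 0.4 -1.1 -0.4] open 60.364070485219116
offset m [ 0.0008 -0.0001 -0.0019] rot [-0.    0.03 -0.03]
```

View pics/w2.png

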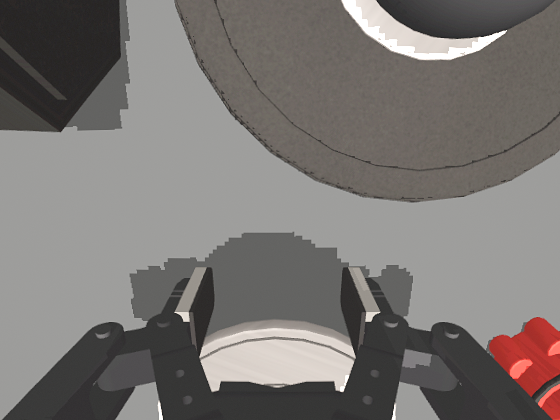

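Fingertips at (208,268) and (345,268) are close behind the plate rim at (275,322) and haven't touched the deck yet. I'll probe further down.

>>> apply_moves(commands=[{"fingers": 0.06,"offset": [0,0,0.001],"rotation": [0,0,0]},{"fingers": 0.06,"offset": [0,0,0.002],"rotation": [0,0,0]},{"fingers": 0.06,"offset": [0,0,0.002],"rotation": [0,0,0]}])

```text
time: 3.42
tcp_pos: [574.5, 5.8, 115.1]
tool_rot: [-3.142, -0.0, -0.02]
force: [-1.0, -0.6, 3.7]
opening: 60.0
```

>>> apply_moves(commands=[{"fingers": 0.06,"offset": [0,0,-0.003],"rotation": [0,0,0]},{"fingers": 0.06,"offset": [-0.008,0,-0.003],"rotation": [0,0,0]},{"fingers": 0.06,"offset": [-0.014,0,-0.003],"rotation": [0,0,0]},{"fingers": 0.06,"offset": [-0.02,0,-0.003],"rotation": [0,0,0]},{"fingers": 0.06,"offset": [-0.026,0,-0.003],"rotation": [0,0,0]},{"fingers": 0.06,"offset": [-0.032,0,-0.003],"rotation": [0,0,0]},{"fingers": 0.06,"offset": [-0.038,0,-0.003],"rotation": [0,0,0]},{"fingers": 0.06,"offset": [-0.044,0,-0.003],"rotation": [0,0,0]},{"fingers": 0.06,"offset": [-0.05,0,-0.003],"rotation": [0,0,0]},{"fingers": 0.06,"offset": [-0.05,0,-0.003],"rotation": [0,0,0]}])

```text
time: 4.25
tcp_pos: [522.5, 6.9, 117.3]
tool_rot: [3.141, 0.002, -0.02]
force: [1.3, 0.4, -1.5]
opening: 60.0
```

```bash
python3 go.py 494 6 118; python3 - <<'E'
from plant import ctrl; import cv2,numpy as np
a=ctrl.camera("wrist");b=ctrl.camera("scene")
cv2.imwrite("pics/w3.png",np.hstack([cv2.resize(a["pixels"],(400,300)),b["pixels"][110:310,200:467].repeat(1,0)[:,:267] if 0 else cv2.resize(b["pixels"][130:280,200:400],(400,300))])[:,:,::-1])
E
```

```text
t 4.25 pos [522.5   6.9 117.3] rot [ 3.141e+00  2.000e-03 -2.000e-02] F [ 1.3  0.4 -1.5] open 60.00640841391953
offset m [-0.0285  0.0014 -0.0006] rot [ 0.01  0.14 -0.03]
```

View pics/w3.png

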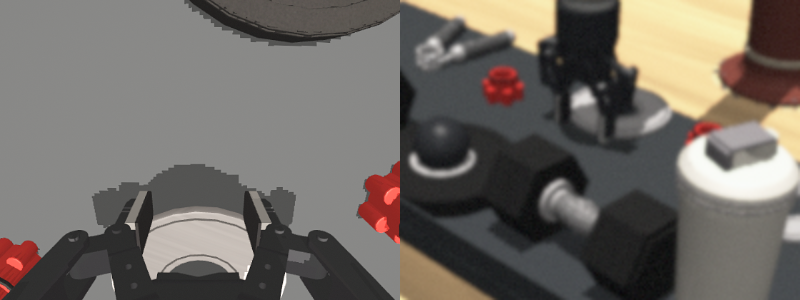

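Both fingers bear on the plate's rear rim at (200,212), the plate is flat, and the collars are clear. I'll push to a few mm short, then back off and lift.

>>> apply_moves(commands=[{"fingers": 0.06,"offset": [-0.006,0.001,0],"rotation": [0,0,0]},{"fingers": 0.06,"offset": [-0.012,0.001,0],"rotation": [0,0,0]},{"fingers": 0.06,"offset": [-0.017,0.001,0],"rotation": [0,0,0]},{"fingers": 0.06,"offset": [-0.02,0.001,0],"rotation": [0,0,0]},{"fingers": 0.06,"offset": [-0.022,0.001,0],"rotation": [0,0,0]},{"fingers": 0.06,"offset": [-0.022,0.001,0],"rotation": [0,0,0]},{"fingers": 0.06,"offset": [-0.022,0.001,0],"rotation": [0,0,0]}])

```text
time: 4.93
tcp_pos: [501.8, 6.3, 117.3]
tool_rot: [3.142, 0.001, -0.02]
force: [1.9, -0.3, -0.6]
opening: 60.1
```

```bash
python3 go.py 588 272 217
```

```text
t 4.9333 pos [501.8   6.3 117.3] rot [ 3.142e+00  1.000e-03 -2.000e-02] F [ 1.9 -0.3 -0.6] open 60.07171330890565
offset m [ 0.0808 -0.2674 -0.0998] rot [ 0.    0.07 -0.04]
```

>>> apply_moves(commands=[{"fingers": 0.06,"offset": [0.02,0,0],"rotation": [0,0,0]},{"fingers": 0.06,"offset": [0.02,0,-0.04],"rotation": [0,0,0]},{"fingers": 0.06,"offset": [0.03,-0.01,-0.075],"rotation": [0,0,0]},{"fingers": 0.06,"offset": [0.04,-0.045,-0.085],"rotation": [0,0,0]},{"fingers": 0.06,"offset": [0.055,-0.083,-0.085],"rotation": [0,0,0]},{"fingers": 0.06,"offset": [0.08,-0.115,-0.085],"rotation": [0,0,0]},{"fingers": 0.06,"offset": [0.081,-0.155,-0.085],"rotation": [0,0,0]},{"fingers": 0.06,"offset": [0.081,-0.195,-0.085],"rotation": [0,0,0]},{"fingers": 0.06,"offset": [0.081,-0.235,-0.085],"rotation": [0,0,0]},{"fingers": 0.06,"offset": [0.081,-0.267,-0.085],"rotation": [0,0,0]}])

```text
time: 5.77
tcp_pos: [586.1, 275.2, 201.4]
tool_rot: [3.142, 0.005, -0.017]
force: [-0.4, 1.2, -0.6]
opening: 59.6
```

```bash
python3 go.py 587 272 117; python3 - <<'E'
from plant import ctrl; import cv2,pickle
from h import *
b=ctrl.camera("top"); a=ctrl.camera("wrist"); pickle.dump((a,b),open("c1.pkl","wb"))
cv2.imwrite("pics/t4.png",np.hstack([cv2.resize(x["pixels"],(400,300)) for x in (b,a)])[:,:,::-1])
k,f,s=edge(b); print(k,f,s,plates(b))
E
```

```text
t 5.7667 pos [586.1 275.2 201.4] rot [ 3.142  0.005 -0.017] F [-0.4  1.2 -0.6] open 59.64099004529513
offset m [0.0014 0.0031 0.0844] rot [0.   0.28 0.13]
[2.62356784e-02 4.00201994e+02] 0.3333333333333333 1.7470790811569386 [(np.float64(505.90290172431247), np.float64(261.61353215830684), np.float64(50.45824727563531)), (np.float64(438.1079284033741), np.float64(6.8318811222488876), np.float64(63.074497043963284))]
```

View pics/t4.png

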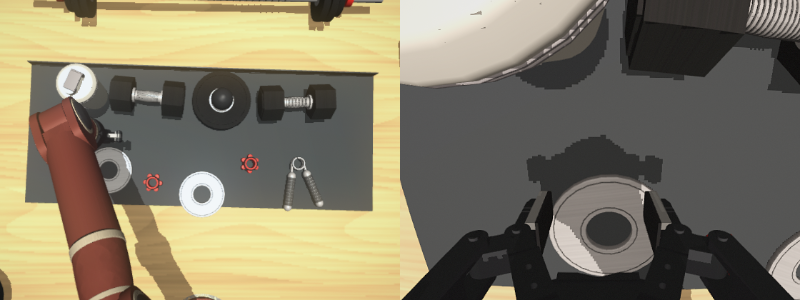

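Top view: plate B is now out at (202,194 half-scale), with the gripper above plate A at (110,170). The wrist passes near the shaker at (75,85), so I'll check clearance there from depth before descending.

```bash
python3 - <<'E'
import pickle; from h import *
d0=pickle.load(open("c0.pkl","rb"))["top"]; a,b=pickle.load(open("c1.pkl","rb"))
uv=np.stack(np.meshgrid(np.arange(560),np.arange(420)),-1).reshape(-1,2)
P0=depthpts(d0,uv); P=depthpts(b,uv)
m=(P0[:,2]>290)&(P0[:,0]>600)&(P0[:,0]<760)&(P0[:,1]>250)&(P0[:,1]<480)
lo,hi=P0[m,:2].min(0),P0[m,:2].max(0); sh=(lo+hi)/2; print("shaker",sh,hi-lo)
ch=(P[:,2]>P0[:,2]+40)&(b["z_map"].ravel()>0)&(P[:,2]<900)
dist=np.hypot(*(P[ch,:2]-sh).T)-49; Q=P[ch]
for z in range(200,700,50):
    i=(Q[:,2]>=z)&(Q[:,2]<z+50)
    if i.any(): j=np.argmin(dist[i]); print(z,i.sum(),dist[i][j].round(0),Q[i][j].round(0))
E
```

```text
shaker [712.84484329 318.477842  ] [94.22389466 94.70844853]
200 6 106.0 [580. 239. 215.]
250 166 82.0 [603. 247. 285.]
300 331 64.0 [619. 255. 338.]
350 306 57.0 [623. 262. 373.]
400 112 68.0 [616. 253. 405.]
450 62 51.0 [636. 254. 498.]
500 2509 44.0 [637. 265. 521.]
550 5011 76.0 [610. 248. 551.]
600 5741 161.0 [520. 235. 601.]
650 7587 247.0 [444. 194. 650.]
```

>>> apply_moves(commands=[{"fingers": 0.06,"offset": [0.001,0.002,0.03],"rotation": [0,0,0]},{"fingers": 0.06,"offset": [0.001,0.002,0.06],"rotation": [0,0,0]},{"fingers": 0.06,"offset": [0.001,0.002,0.076],"rotation": [0,0,0]},{"fingers": 0.06,"offset": [0.001,0.002,0.08],"rotation": [0,0,0]},{"fingers": 0.06,"offset": [0.001,0.002,0.083],"rotation": [0,0,0]},{"fingers": 0.06,"offset": [0.001,0.002,0.084],"rotation": [0,0,0]},{"fingers": 0.06,"offset": [0.001,0.002,0.084],"rotation": [0,0,0]}])

```text
time: 6.45
tcp_pos: [590.1, 269.7, 119.5]
tool_rot: [-3.141, -0.001, -0.02]
force: [-0.3, 0.7, 0.2]
opening: 59.8
```

```bash
python3 go.py 507 273.5 117
```

```text
t 6.45 pos [590.1 269.7 119.5] rot [-3.141e+00 -1.000e-03 -2.000e-02] F [-0.3  0.7  0.2] open 59.751652118015286
offset m [-0.0832 -0.0021  0.0024] rot [-0.05 -0.08 -0.06]
```

>>> apply_moves(commands=[{"fingers": 0.06,"offset": [0,-0.003,0.001],"rotation": [0,0,0]},{"fingers": 0.06,"offset": [0,-0.003,0.002],"rotation": [0,0,0]},{"fingers": 0.06,"offset": [0,-0.003,0.002],"rotation": [0,0,0]}])

```text
time: 6.7
tcp_pos: [589.7, 273.3, 117.0]
tool_rot: [-3.141, -0.001, -0.019]
force: [0.6, 0.1, -0.7]
opening: 60.0
```

>>> apply_moves(commands=[{"fingers": 0.06,"offset": [-0.01,0,0],"rotation": [0,0,0]},{"fingers": 0.06,"offset": [-0.017,0,0],"rotation": [0,0,0]},{"fingers": 0.06,"offset": [-0.023,0,0],"rotation": [0,0,0]},{"fingers": 0.06,"offset": [-0.029,0,0],"rotation": [0,0,0]},{"fingers": 0.06,"offset": [-0.035,0,0],"rotation": [0,0,0]},{"fingers": 0.06,"offset": [-0.041,0,0],"rotation": [0,0,0]},{"fingers": 0.06,"offset": [-0.047,0,0],"rotation": [0,0,0]},{"fingers": 0.06,"offset": [-0.053,0,0],"rotation": [0,0,0]},{"fingers": 0.06,"offset": [-0.059,0,0],"rotation": [0,0,0]},{"fingers": 0.06,"offset": [-0.062,0,0],"rotation": [0,0,0]}])

```text
time: 7.53
tcp_pos: [527.0, 274.1, 116.6]
tool_rot: [-3.141, -0.0, -0.019]
force: [4.3, -0.6, -0.1]
opening: 59.6
```

```bash
python3 go.py 507 273.5 117
```

```text
t 7.5333 pos [527.  274.1 116.6] rot [-3.141 -0.    -0.019] F [ 4.3 -0.6 -0.1] open 59.608123033192456
offset m [-0.02    0.0009 -0.0004] rot [-0.02 -0.01 -0.01]
```

>>> apply_moves(commands=[{"fingers": 0.06,"offset": [-0.007,0,0],"rotation": [0,0,0]},{"fingers": 0.06,"offset": [-0.013,0,0],"rotation": [0,0,0]},{"fingers": 0.06,"offset": [-0.018,0,0],"rotation": [0,0,0]},{"fingers": 0.06,"offset": [-0.02,0,0],"rotation": [0,0,0]},{"fingers": 0.06,"offset": [-0.02,0,0],"rotation": [0,0,0]},{"fingers": 0.06,"offset": [0.0,0,0],"rotation": [0,0,0]},{"fingers": 0.06,"offset": [0.0,0,-0.04],"rotation": [0,0,0]},{"fingers": 0.06,"offset": [0.0,0,-0.08],"rotation": [0,0,0]},{"fingers": 0.06,"offset": [0.0,0.03,-0.1],"rotation": [0,0,0]},{"fingers": 0.06,"offset": [0.0,0.07,-0.1],"rotation": [0,0,0]}])

```text
time: 8.37
tcp_pos: [526.3, 209.9, 220.5]
tool_rot: [-3.134, -0.004, -0.01]
force: [1.8, -0.3, 0.5]
opening: 60.0
```

>>> apply_moves(commands=[{"fingers": 0.06,"offset": [0,0.4,0],"rotation": [0,0,0]},{"fingers": 0.06,"offset": [0,0.4,0],"rotation": [0,0,0]},{"fingers": 0.06,"offset": [0,0.4,0],"rotation": [0,0,0]},{"fingers": 0.06,"offset": [0,0.4,0],"rotation": [0,0,0]},{"fingers": 0.06,"offset": [0,0.4,0],"rotation": [0,0,0]},{"fingers": 0.06,"offset": [0,0.4,0],"rotation": [0,0,0]},{"fingers": 0.06,"offset": [0,0.4,0],"rotation": [0,0,0]},{"fingers": 0.06,"offset": [0,0.4,0],"rotation": [0,0,0]},{"fingers": 0.06,"offset": [0,0.4,0],"rotation": [0,0,0]},{"fingers": 0.06,"offset": [0,0.4,0],"rotation": [0,0,0]}])

```text
time: 9.2
tcp_pos: [515.3, -200.3, 215.5]
tool_rot: [-3.142, 0.005, -0.025]
force: [0.7, 0.3, 0.2]
opening: 59.6
```

```bash
python3 go.py 510 6 200; python3 - <<'E'
from plant import ctrl; import cv2,pickle
from h import *
b=ctrl.camera("top"); pickle.dump(b,open("c2.pkl","wb"))
cv2.imwrite("pics/t5.png",cv2.resize(b["pixels"][190:330,90:370],(800,400),interpolation=cv2.INTER_CUBIC)[:,:,::-1])
E
```

```text
t 9.2 pos [ 515.3 -200.3  215.5] rot [-3.142  0.005 -0.025] F [0.7 0.3 0.2] open 59.56074605886009
offset m [-0.0104 -0.2061  0.0155] rot [-0.    0.31 -0.35]
```

View pics/t5.png

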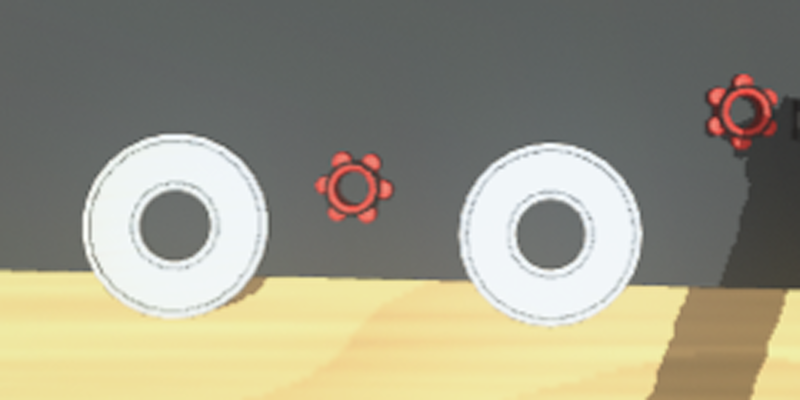

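Plates A (175,225) and B (550,234) in this crop both overhang, with hole fronts at (175,262) and (550,270) close to the edge at rows 274 and 282. Next I'll get exact numbers.

```bash
cat >> h.py <<'E'
def fit(w):
    A=np.c_[2*w[:,:2],np.ones(len(w))]; s=np.linalg.lstsq(A,(w[:,:2]**2).sum(1),rcond=None)[0]
    return np.array([s[0],s[1],np.sqrt(s[2]+s[0]**2+s[1]**2)])
def plates2(c,guess):
    # radial sub-pixel edges (saturation-aware brightness) of rim and hole, circle fit on the plate top
    img=c["pixels"].astype(np.float32); g=cv2.GaussianBlur(img[:,:,2],(3,3),0) # blue: wood and deck both dark
    V=np.array(c["view"]);res=[]
    for u,v in guess:
        out=[]
        for r0,r1,sg in ((24,40,-1),(7,18,1)):
            P=[]
            for t in np.linspace(0,2*np.pi,120,endpoint=False):
                r=np.arange(r0,r1,.25); x=(u+r*np.cos(t)).astype(np.float32);y=(v+r*np.sin(t)).astype(np.float32)
                l=cv2.remap(g,x[None],y[None],cv2.INTER_LINEAR)[0]; d=sg*np.gradient(l)
                j=np.argmax(d); P.append((x[j],y[j]))
            w=onplane(c,P,128); f=fit(w)
            for _ in range(3):
                e=abs(np.hypot(*(w[:,:2]-f[:2]).T)-f[2]); f=fit(w[e<2.5])
            out.append(np.r_[f,(e<2.5).mean()])
        res.append(out)
    return res
E
python3 - <<'E'
import pickle; from h import *
c0=pickle.load(open("c0.pkl","rb"))["top"]; c2=pickle.load(open("c2.pkl","rb"))
k=edge(c0)[0]
for c,gs in ((c0,[(152,238),(282,244)]),(c2,[(151.5,269),(282.5,272)])):
    for o in plates2(c,gs):
        for f in o: print(f.round(2),"d %.2f"%((f[0]-np.polyval(k,f[1]))/np.hypot(1,k[0])))
E
```

```text
[501.59 273.82  65.41   1.  ] d 97.93
[501.73 273.94  25.08   1.  ] d 98.06
[489.78   7.77  65.4    1.  ] d 91.25
[489.62   7.64  25.04   1.  ] d 91.09
[438.94 274.53  65.34   1.  ] d 35.27
[438.99 274.59  24.98   1.  ] d 35.32
[434.23   6.94  65.35   1.  ] d 35.74
[434.21   6.78  24.95   1.  ] d 35.71
```

Both are short of target, A by 9.3 mm and B by 9.7 mm. I'll nudge B first (final TCP x about 492), then A (about 497.7).

>>> apply_moves(commands=[{"fingers": 0.06,"offset": [0.004,-0.04,0],"rotation": [0,0.3,-0.3]},{"fingers": 0.06,"offset": [0.004,-0.08,0],"rotation": [0,0.3,-0.3]},{"fingers": 0.06,"offset": [0.004,-0.12,0],"rotation": [0,0.3,-0.3]},{"fingers": 0.06,"offset": [0.004,-0.16,0],"rotation": [0,0.3,-0.3]},{"fingers": 0.06,"offset": [0.004,-0.19,0.0],"rotation": [0,0.3,-0.3]},{"fingers": 0.06,"offset": [0.004,-0.206,0.01],"rotation": [0,0.3,-0.3]},{"fingers": 0.06,"offset": [0.004,-0.206,0.03],"rotation": [0,0.3,-0.3]},{"fingers": 0.06,"offset": [0.004,-0.206,0.06],"rotation": [0,0.3,-0.3]},{"fingers": 0.06,"offset": [0.004,-0.206,0.06],"rotation": [0,0.3,-0.3]}])

```text
time: 10.0
tcp_pos: [520.5, 11.7, 151.3]
tool_rot: [-3.141, 0.01, -0.012]
force: [-1.4, 0.6, 1.2]
opening: 60.0
```

```bash
python3 go.py 517 5 117.5
```

```text
t 10.0 pos [520.5  11.7 151.3] rot [-3.141  0.01  -0.012] F [-1.4  0.6  1.2] open 60.009583014637215
offset m [-0.0031  0.0067  0.0339] rot [-0.03  0.59  0.4 ]
```

>>> apply_moves(commands=[{"fingers": 0.06,"offset": [0,0,0.01],"rotation": [0,0,0]},{"fingers": 0.06,"offset": [0,0,0.02],"rotation": [0,0,0]},{"fingers": 0.06,"offset": [0,0,0.02],"rotation": [0,0,0]},{"fingers": 0.06,"offset": [0,0,0.02],"rotation": [0,0,0]}])

```text
time: 10.33
tcp_pos: [526.5, 9.7, 136.5]
tool_rot: [-3.141, -0.005, -0.015]
force: [-0.2, -0.5, 0.2]
opening: 60.2
```

```bash
python3 go.py 517 5 117.5
```

```text
t 10.3333 pos [526.5   9.7 136.5] rot [-3.141 -0.005 -0.015] F [-0.2 -0.5  0.2] open 60.22799118721183
offset m [-0.0095  0.0048  0.0189] rot [-0.01 -0.27  0.23]
```

>>> apply_moves(commands=[{"fingers": 0.06,"offset": [-0.008,0.004,0.01],"rotation": [0,-0.3,0.3]},{"fingers": 0.06,"offset": [-0.008,0.004,0.016],"rotation": [0,-0.3,0.3]},{"fingers": 0.06,"offset": [-0.008,0.004,0.019],"rotation": [0,-0.3,0.3]},{"fingers": 0.06,"offset": [-0.008,0.004,0.019],"rotation": [0,-0.3,0.3]},{"fingers": 0.06,"offset": [-0.008,0.004,0.019],"rotation": [0,-0.3,0.3]}])

```text
time: 10.75
tcp_pos: [519.1, 6.1, 117.6]
tool_rot: [-3.141, -0.001, -0.02]
force: [0.4, 0.3, 0.3]
opening: 60.2
```

```bash
python3 go.py 492.1 5.5 117.3
```

```text
t 10.75 pos [519.1   6.1 117.6] rot [-3.141e+00 -1.000e-03 -2.000e-02] F [0.4 0.3 0.3] open 60.16680539978499
offset m [-0.027   0.0012  0.0003] rot [-0.02 -0.05 -0.03]
```

>>> apply_moves(commands=[{"fingers": 0.06,"offset": [-0.008,0,0],"rotation": [0,0,0]},{"fingers": 0.06,"offset": [-0.014,0,0],"rotation": [0,0,0]},{"fingers": 0.06,"offset": [-0.018,0,0],"rotation": [0,0,0]},{"fingers": 0.06,"offset": [-0.021,0,0],"rotation": [0,0,0]},{"fingers": 0.06,"offset": [-0.024,0,0],"rotation": [0,0,0]},{"fingers": 0.06,"offset": [-0.026,0,0],"rotation": [0,0,0]},{"fingers": 0.06,"offset": [-0.027,0,0],"rotation": [0,0,0]},{"fingers": 0.06,"offset": [-0.027,0,0],"rotation": [0,0,0]},{"fingers": 0.06,"offset": [-0.027,0,0],"rotation": [0,0,0]}])

```text
time: 11.5
tcp_pos: [492.3, 6.5, 117.6]
tool_rot: [-3.141, -0.001, -0.02]
force: [4.1, -0.2, 0.6]
opening: 60.2
```

```bash
python3 go.py 525 273 200
```

```text
t 11.5 pos [492.3   6.5 117.6] rot [-3.141e+00 -1.000e-03 -2.000e-02] F [ 4.1 -0.2  0.6] open 60.154537037443596
offset m [ 0.0276 -0.2671 -0.0823] rot [-0.01 -0.08 -0.04]
```

>>> apply_moves(commands=[{"fingers": 0.06,"offset": [0.02,0,0],"rotation": [0,0,0]},{"fingers": 0.06,"offset": [0.028,0,-0.03],"rotation": [0,0,0]},{"fingers": 0.06,"offset": [0.028,0,-0.065],"rotation": [0,0,0]},{"fingers": 0.06,"offset": [0.028,-0.037,-0.08],"rotation": [0,0,0]},{"fingers": 0.06,"offset": [0.028,-0.077,-0.082],"rotation": [0,0,0]},{"fingers": 0.06,"offset": [0.028,-0.117,-0.082],"rotation": [0,0,0]},{"fingers": 0.06,"offset": [0.028,-0.157,-0.082],"rotation": [0,0,0]},{"fingers": 0.06,"offset": [0.028,-0.197,-0.082],"rotation": [0,0,0]},{"fingers": 0.06,"offset": [0.028,-0.237,-0.082],"rotation": [0,0,0]},{"fingers": 0.06,"offset": [0.028,-0.267,-0.082],"rotation": [0,0,0]}])

```text
time: 12.33
tcp_pos: [521.7, 276.4, 198.4]
tool_rot: [3.141, 0.006, -0.016]
force: [-0.7, 0.1, 0.3]
opening: 60.2
```

>>> apply_moves(commands=[{"fingers": 0.06,"offset": [0,0,0.0],"rotation": [0,0,0]},{"fingers": 0.06,"offset": [0,0,0.03],"rotation": [0,0,0]},{"fingers": 0.06,"offset": [0,0,0.06],"rotation": [0,0,0]},{"fingers": 0.06,"offset": [0,0,0.06],"rotation": [0,0,0]},{"fingers": 0.06,"offset": [0,0,0.06],"rotation": [0,0,0]}])

```text
time: 12.75
tcp_pos: [522.5, 271.3, 137.5]
tool_rot: [3.138, 0.007, -0.02]
force: [0.1, 1.2, 1.2]
opening: 59.9
```

```bash
python3 go.py 522 273 117.3
```

```text
t 12.75 pos [522.5 271.3 137.5] rot [ 3.138  0.007 -0.02 ] F [0.1 1.2 1.2] open 59.90609007607193
offset m [-0.0004 -0.0018  0.0202] rot [ 0.23  0.39 -0.06]
```

>>> apply_moves(commands=[{"fingers": 0.06,"offset": [0,-0.002,0.01],"rotation": [0,0,0]},{"fingers": 0.06,"offset": [0,-0.002,0.017],"rotation": [0,0,0]},{"fingers": 0.06,"offset": [0,-0.002,0.02],"rotation": [0,0,0]},{"fingers": 0.06,"offset": [0,-0.002,0.02],"rotation": [0,0,0]},{"fingers": 0.06,"offset": [0,-0.002,0.02],"rotation": [0,0,0]}])

```text
time: 13.17
tcp_pos: [525.1, 274.9, 119.7]
tool_rot: [-3.141, -0.0, -0.02]
force: [0.2, 0.4, -0.1]
opening: 59.5
```

```bash
python3 go.py 497.7 273.5 117
```

```text
t 13.1667 pos [525.1 274.9 119.7] rot [-3.141 -0.    -0.02 ] F [ 0.2  0.4 -0.1] open 59.46853770734267
offset m [-0.0273  0.0019  0.0027] rot [-0.02 -0.02 -0.05]
```

>>> apply_moves(commands=[{"fingers": 0.06,"offset": [-0.004,0.001,0.002],"rotation": [0,0,0]},{"fingers": 0.06,"offset": [-0.011,0.001,0.002],"rotation": [0,0,0]},{"fingers": 0.06,"offset": [-0.016,0.001,0.002],"rotation": [0,0,0]},{"fingers": 0.06,"offset": [-0.02,0.001,0.002],"rotation": [0,0,0]},{"fingers": 0.06,"offset": [-0.023,0.001,0.002],"rotation": [0,0,0]},{"fingers": 0.06,"offset": [-0.025,0.001,0.002],"rotation": [0,0,0]},{"fingers": 0.06,"offset": [-0.027,0.001,0.002],"rotation": [0,0,0]},{"fingers": 0.06,"offset": [-0.027,0.001,0.002],"rotation": [0,0,0]},{"fingers": 0.06,"offset": [-0.027,0.001,0.002],"rotation": [0,0,0]}])

```text
time: 13.92
tcp_pos: [498.2, 274.5, 117.5]
tool_rot: [-3.141, -0.001, -0.02]
force: [2.6, 0.1, -0.6]
opening: 59.7
```

>>> apply_moves(commands=[{"fingers": 0.06,"offset": [0.02,0,0],"rotation": [0,0,0]},{"fingers": 0.06,"offset": [0.028,0,-0.03],"rotation": [0,0,0]},{"fingers": 0.06,"offset": [0.028,0,-0.065],"rotation": [0,0,0]},{"fingers": 0.06,"offset": [0.028,0.037,-0.09],"rotation": [0,0,0]},{"fingers": 0.06,"offset": [0.028,0.077,-0.1],"rotation": [0,0,0]},{"fingers": 0.06,"offset": [0.028,0.117,-0.1],"rotation": [0,0,0]},{"fingers": 0.06,"offset": [0.028,0.157,-0.1],"rotation": [0,0,0]},{"fingers": 0.06,"offset": [0.028,0.197,-0.1],"rotation": [0,0,0]},{"fingers": 0.06,"offset": [0.028,0.237,-0.1],"rotation": [0,0,0]},{"fingers": 0.06,"offset": [0.028,0.277,-0.1],"rotation": [0,0,0]}])

```text
time: 14.75
tcp_pos: [518.6, -4.1, 217.1]
tool_rot: [-3.14, 0.003, -0.019]
force: [1.3, -0.2, -0.9]
opening: 60.1
```

>>> apply_moves(commands=[{"fingers": 0.06,"offset": [0,0.25,0],"rotation": [0,0,0]},{"fingers": 0.06,"offset": [0,0.25,0],"rotation": [0,0,0]},{"fingers": 0.06,"offset": [0,0.25,0],"rotation": [0,0,0]},{"fingers": 0.06,"offset": [0,0.25,0],"rotation": [0,0,0]},{"fingers": 0.06,"offset": [0,0.25,0],"rotation": [0,0,0]},{"fingers": 0.06,"offset": [0,0.25,0],"rotation": [0,0,0]},{"fingers": 0.06,"offset": [0,0.25,0],"rotation": [0,0,0]},{"fingers": 0.06,"offset": [0,0.25,0],"rotation": [0,0,0]},{"fingers": 0.06,"offset": [0,0.25,0],"rotation": [0,0,0]}])

```text
time: 15.5
tcp_pos: [514.9, -251.5, 216.7]
tool_rot: [-3.139, 0.002, -0.019]
force: [-0.8, 0.6, 0.8]
opening: 59.9
```

```bash
python3 go.py 510 6 200; python3 - <<'E'
from plant import ctrl; import cv2,pickle
from h import *
b=ctrl.camera("top"); pickle.dump(b,open("c3.pkl","wb"))
cv2.imwrite("pics/t6.png",b["pixels"][:,:,::-1])
c0=pickle.load(open("c0.pkl","rb"))["top"];k=edge(c0)[0]
for o in plates2(b,[(151.5,273.5),(282.5,276.5)]):
    for f in o: print(f.round(2),"d %.2f"%((f[0]-np.polyval(k,f[1]))/np.hypot(1,k[0])))
E
```

```text
t 15.5 pos [ 514.9 -251.5  216.7] rot [-3.139e+00  2.000e-03 -1.900e-02] F [-0.8  0.6  0.8] open 59.91383826266669
offset m [-0.0098 -0.2573  0.0175] rot [-0.17  0.12 -0.03]
[430.35 274.58  65.38   1.  ] d 26.68
[430.44 274.74  25.02   1.  ] d 26.77
[424.89   7.36  65.29   1.  ] d 26.39
[424.92   7.32  25.15   1.  ] d 26.42
```

View pics/t6.png

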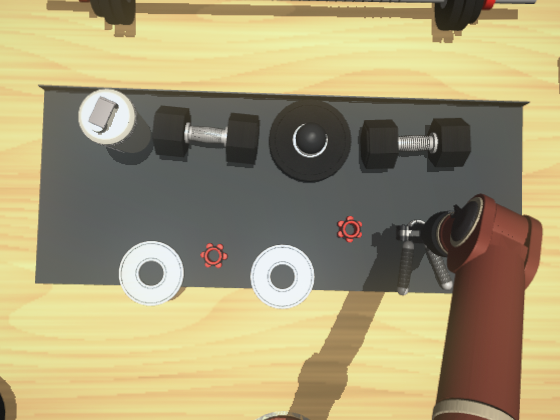

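Plates A (152,273) and B (282,276) overhang with their hole fronts at the edge. All other objects are where they started, and the gripper is clear above. Handing in.

```bash
python3 -c "
from plant import ctrl
print(ctrl.close_job())"
```

```text
the job is handed in; nothing more can be done
None
```

I pushed both thin plates forward from behind with the half-open fingertips, in two passes each, without lifting them off the deck. I then moved the gripper clear and handed the job in at about 15.6 s.

- **Plate positions:** The last top-camera check puts the plate centres 26.7 mm (A) and 26.4 mm (B) behind the front edge; the target is 26 mm. That is about 39 to 40 mm of overhang each, with the front of each hole 1 to 2 mm behind the edge.
- **Accuracy:** Rim and hole measurements agreed within 0.1 mm. The edge itself is only known to the camera calibration, about 2 mm.
- **Other objects:** By eye, the collars, dumbbells, thick plate with ball and shaker are at the same pixel positions as at the start. In that last view the arm partly hid the grip trainer; its visible handle end was unmoved, and the gripper never came near it at deck height.
- **Forces:** Pushing forces read after each move stayed under about 5 N.

No checks failed or disagreed.

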